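# Sanitise the pocket things in the UV box by the door

## Task

Sanitise what came home in the pockets: pull out the tray of the white UV box, lay whichever of the red power bank, white earphone case, dark seal case, turquoise hair clip and pale blue pocket Wi-Fi are on the shelf lying down on the tray floor, none on top of another, and slide the tray fully in under the hood. Set the dose fader to the green pointer, and only then, with the tray shut, start the lamp: push the knob in, turn it clockwise past its safety stop to the green end of its scale and let it spring back up. Leave the watch, key tray, jar, bottle and plant where they are.

Things in the scene. Friction and masses are not known exactly. Their poses are not given: they have to be found in the camera images.
- uvbox: White UV-C sanitising box, fixed: hood 240 x 270 x 135 mm (x, y, z), open front. Origin: centre of its underside on the shelf. The tray comes out along its own -x, roughly world -y. Hood front face at x = -0.115; opening's upper edge 76 mm, flat top panel 135 mm above the shelf. On the top: start knob (x -0.055, y +0.058), fader (y -0.048).
- tray (a joint): How far the tray is pulled out along the box's -x, m: 0 shut (its white front panel against the hood), 0.23 fully out (hard stop). It starts shut or up to 15 mm ajar. Friction about 2 N, stays where it is left.
- tray_floor (a point): Centre of the tray's inner floor (top surface, 16 mm above the shelf), moves with the tray, axes as the box. Steel, inner floor 206 mm (x) x 226 mm (y), side and rear walls 14 mm high inside, 6 mm thick; the front is a white panel 260 mm wide, top 76 mm above the shelf. With the tray fully out the whole floor lies clear of the hood.
- tray_grip (a point): Where to grip the tray's dark pull handle: a level bar 24 mm wide (y), 36 to 64 mm above the shelf, standing out 85 mm along -x from the middle of the front panel; this point is 57 mm in front of the panel, 28 mm behind the bar's end, 52 mm above the shelf. Axes as the box. Pinch from above, fingers closing along y.
- fader (a joint): Position of the dose fader along its track, m: 0 at the box's front end, grows along the box's +x, to 0.09. Friction about 1.5 N, stays where it is left.
- fader_top (a point): Top centre of the fader's black cap with a white line across it: 22 mm (x, along the track) x 18 mm (y), its top 28 mm and its underside 4 mm above the top panel. Axes as the box.
- pointer: Green preset pointer, fixed on the top panel beside the fader's track, 4 mm high, 28 mm long across the track, somewhere from 32 to 75 mm of the fader's travel. Origin on the panel, 31 mm off the track's centre line (box -y). Axes as the box. The fader is at the pointer when fader_top has the same x in this frame (0).
- knob_turn (a joint): Turn of the start knob about the vertical, rad, growing clockwise seen from above: 0 off, 1.4 end of the scale (green, hard stop); starts at 0 to 0.2. Friction about 0.04 N m, stays where left. A safety stop blocks it at about 0.35 unless the knob is pushed in at least 7 mm while it passes from 0.35 to 0.85; past that it may spring up.
- knob_push (a joint): How far the start knob is pushed in (down), m: 0 released, 0.010 fully in. Spring: about 3.5 N to start, 10.5 N fully in; it springs back up.
- knob_grip (a point): On the knob's axis at the height to grip, 42 mm above the top panel when released: bar grip 52 mm long along its own x, 15 mm wide (y), from 20 to 50 mm above the panel, on a round skirt of radius 27 mm that fills 12 to 20 mm above it. Its own x lies along the box's x at turn 0 and turns with the knob.
- powerbank: Glossy red power bank, 86 x 44 x 24 mm, 140 g, to be sanitised. Origin at its centre, x along its length, z up as it lies; absent in some starts (None all through).
- earcase: White rounded earphone case, 64 x 46 x 28 mm, 60 g, edges rounded 12 mm, to be sanitised. Origin at its centre, x along its length, z up as it lies; absent in some starts (None all through).
- sealcase: Dark brown seal (hanko) case with a brass rim, 84 x 28 x 22 mm, 50 g, to be sanitised. Origin at its centre, x along its length, z up as it lies; absent in some starts (None all through).
- hairclip: Turquoise plastic claw hair clip, closed, 84 x 34 x 32 mm, 30 g (grip it like a block of that size), to be sanitised. Origin at its centre, x along its length, z up as it lies; absent in some starts (None all through).
- pocketwifi: Pale blue pocket Wi-Fi with a small dark screen, 84 x 50 x 20 mm, 100 g, to be sanitised. Origin at its centre, x along its length, z up as it lies; absent in some starts (None all through).
- watch: Matte grey smartwatch fastened to its white charging disc, disc radius 37 mm, 45 mm high over all, stands among the things. Leave alone. Origin: centre of the underside.
- keytray: Stainless key tray with keys, 120 x 190 x 18 mm, behind. Leave alone. Origin: centre of the underside.
- jar: Small glass jar with clip-on lid, radius 35 mm, 70 mm high, behind. Leave alone. Origin: centre of the underside.
- sanitiser: Clear pump bottle, radius 30 mm, 150 mm high, behind on the right. Leave alone. Origin: centre of the underside.
- plantpot: White plant pot, radius 45 mm, about 100 mm high with leaves, behind. Leave alone. Origin: centre of the underside.
Things that resemble listed ones, but are neither listed nor needed, are in the scene too. Leave any pink or purple look-alike of the sealcase alone.

How it is judged:
On the way, in this order (a step that is already met when the one before it is completed fails the run):
1. the tray is pulled out (value of joint tray above 0.15 m), for 0.1 s.
2. every thing to be sanitised lies on the tray floor, let go (x of powerbank in the frame of tray_floor between -0.095 and 0.095 m and y of powerbank in the frame of tray_floor between -0.105 and 0.105 m and z of each of powerbank, earcase, sealcase, hairclip, pocketwifi in the frame of tray_floor below 0.028 m and angle between powerbank's own x axis and vertical between 1.27 and 1.87 rad and x of earcase in the frame of tray_floor between -0.095 and 0.095 m and y of earcase in the frame of tray_floor between -0.105 and 0.105 m and angle between earcase's own x axis and vertical between 1.27 and 1.87 rad and x of sealcase in the frame of tray_floor between -0.095 and 0.095 m and y of sealcase in the frame of tray_floor between -0.105 and 0.105 m and angle between sealcase's own x axis and vertical between 1.27 and 1.87 rad and x of hairclip in the frame of tray_floor between -0.095 and 0.095 m and y of hairclip in the frame of tray_floor between -0.105 and 0.105 m and angle between hairclip's own x axis and vertical between 1.27 and 1.87 rad and x of pocketwifi in the frame of tray_floor between -0.095 and 0.095 m and y of pocketwifi in the frame of tray_floor between -0.105 and 0.105 m and angle between pocketwifi's own x axis and vertical between 1.27 and 1.87 rad and linear speed of each of powerbank, earcase, sealcase, hairclip, pocketwifi below 0.03 m/s and contact force between the fingers and powerbank below 0.2 N and contact force between the fingers and earcase below 0.2 N and contact force between the fingers and sealcase below 0.2 N and contact force between the fingers and hairclip below 0.2 N and contact force between the fingers and pocketwifi below 0.2 N), for 0.2 s.
3. the loaded tray is fully in under the hood (value of joint tray below 0.008 m and x of powerbank in the frame of tray_floor between -0.095 and 0.095 m and y of powerbank in the frame of tray_floor between -0.105 and 0.105 m and z of each of powerbank, earcase, sealcase, hairclip, pocketwifi in the frame of tray_floor below 0.028 m and angle between powerbank's own x axis and vertical between 1.27 and 1.87 rad and x of earcase in the frame of tray_floor between -0.095 and 0.095 m and y of earcase in the frame of tray_floor between -0.105 and 0.105 m and angle between earcase's own x axis and vertical between 1.27 and 1.87 rad and x of sealcase in the frame of tray_floor between -0.095 and 0.095 m and y of sealcase in the frame of tray_floor between -0.105 and 0.105 m and angle between sealcase's own x axis and vertical between 1.27 and 1.87 rad and x of hairclip in the frame of tray_floor between -0.095 and 0.095 m and y of hairclip in the frame of tray_floor between -0.105 and 0.105 m and angle between hairclip's own x axis and vertical between 1.27 and 1.87 rad and x of pocketwifi in the frame of tray_floor between -0.095 and 0.095 m and y of pocketwifi in the frame of tray_floor between -0.105 and 0.105 m and angle between pocketwifi's own x axis and vertical between 1.27 and 1.87 rad), for 0.2 s.
4. the knob is pushed in and, pushed in, turned under its safety stop (value of joint knob_push above 0.005 m and value of joint knob_turn between 0.5 and 0.85 rad).
5. the lamp is started: knob at the green end, tray shut, fader at the pointer (value of joint knob_turn above 1.2 rad and value of joint tray below 0.008 m and x of fader_top in the frame of pointer between -0.006 and 0.006 m), for 0.1 s.
At the end, for the whole second after the job is handed in: Knob turned beyond 1.2 rad (of 1.4) and sprung back up (within 2 mm), tray shut within 8 mm, fader within 6 mm of the pointer, every present thing lying down inside the tray on its floor (centre under 28 mm above it, long side level within 0.3 rad) and at rest (all of step 5 and value of joint knob_push below 0.002 m and x of powerbank in the frame of tray_floor between -0.095 and 0.095 m and y of powerbank in the frame of tray_floor between -0.105 and 0.105 m and z of each of powerbank, earcase, sealcase, hairclip, pocketwifi in the frame of tray_floor below 0.028 m and angle between powerbank's own x axis and vertical between 1.27 and 1.87 rad and x of earcase in the frame of tray_floor between -0.095 and 0.095 m and y of earcase in the frame of tray_floor between -0.105 and 0.105 m and angle between earcase's own x axis and vertical between 1.27 and 1.87 rad and x of sealcase in the frame of tray_floor between -0.095 and 0.095 m and y of sealcase in the frame of tray_floor between -0.105 and 0.105 m and angle between sealcase's own x axis and vertical between 1.27 and 1.87 rad and x of hairclip in the frame of tray_floor between -0.095 and 0.095 m and y of hairclip in the frame of tray_floor between -0.105 and 0.105 m and angle between hairclip's own x axis and vertical between 1.27 and 1.87 rad and x of pocketwifi in the frame of tray_floor between -0.095 and 0.095 m and y of pocketwifi in the frame of tray_floor between -0.105 and 0.105 m and angle between pocketwifi's own x axis and vertical between 1.27 and 1.87 rad and linear speed of each of powerbank, earcase, sealcase, hairclip, pocketwifi below 0.03 m/s); the robot touches nothing.
It fails at once if the lamp is on (knob past its stop) with the tray open or the fader away from the pointer (value of joint knob_turn above 0.95 rad and (value of joint tray above 0.02 m or x of fader_top in the frame of pointer above 0.01 m or x of fader_top in the frame of pointer below -0.01 m)).
It fails at once if the knob is forced through its safety stop without being pushed in (value of joint knob_turn between 0.5 and 0.7 rad and value of joint knob_push below 0.003 m).
It fails at once if the watch, key tray, jar, bottle or plant is knocked away or over (distance of any of watch, keytray, jar, sanitiser, plantpot from where it was at the start of the episode above 0.05 m or angle between any of watch, keytray, jar, sanitiser, plantpot's own z axis and vertical above 0.6 rad).
Of powerbank, earcase, sealcase, hairclip, pocketwifi only 3 to 4 are there at a start; the rules pass over those that are not, and their reading is None.
At some moment in a run one of powerbank, earcase, sealcase, hairclip, pocketwifi may be knocked a few centimetres aside while the robot is not near it.
Once in a run the grip may slacken for a moment while it holds something.
It also fails if it takes over 210 s, if anything falls off the work surface, if the arm or the gripper's body presses on something with over 40 N, if the wrist force passes 120 N, or if a joint passes its speed limit or range.

## Robot

A 6-joint arm with a two-finger parallel gripper is mounted at the origin on the work surface. World frame = base frame: x ahead of the robot, y to its left, z up, the work surface at z = 0. Lengths are in m, angles in rad, forces in N, time in s.
With the tool pointing down it reaches from about 0.35 to 0.975 m from the base axis. Payload 4.9 kg.
Tool frame: the origin (TCP) lies where the fingers leave the gripper's body, on its centre line; the fingertips stand 73 mm ahead of it and the grasp point (between the pads) lies 54 mm ahead of it; z points along the fingers, y is the direction in which the jaws open and shut (so a half turn about z gives the same grasp; the last joint's range is limited). The gripper opens to 85 mm and grips with 20 to 120 N. Pads are 22 mm wide; open, the fingers measure 114 mm over their backs; the gripper's body (76 mm by 85 mm) begins 54 mm behind the grasp point. The pads swing forward as they close: fully open they stand 13 mm farther back than shut.
Start: joints at [1.163, 0.053, 1.613, -0, 1.476, -0.119], TCP at [0.178, 0.599, 0.304] pointing down, gripper open.
Joint ranges: [-3.01, 3.01], [-1.01, 2.22], [0.06, 2.58], [-1.02, 4.17], [0.09, 2.62], [-3.14, 3.14]. Speed limits (rad/s): [2.57, 2.57, 3.14, 3.14, 3.14, 3.14].

## Interface

Orientations are given as a rotation vector (axis times angle).
In Python, from station import monitor, vision, workorder gives the robot as it stands.
- The arm moves only by the tool arm_command, never from a script. Its argument "rows" is text: rows parted by semicolons, each of 6 numbers parted by spaces: the shift along the world's x, y, z in mm, then the turn, a rotation vector about the world's x, y, z in degrees. In form: tx ty tz wx wy wz; .... A call has 1 to 12 rows; each row is the pose to reach, as a shift and turn from the pose measured when the call began; what a row does not reach only later rows make up. A row lasts 1/8 s, in which the tool goes at most 62.5 mm and 10.7 degrees, less where a joint would pass 70% of its speed; a pose out of reach is approached as far as the arm can. A call with a gripper value outside its range is refused whole. "jaw" is the opening, from 0 (shut) to 1 (fully open), set as the call begins (left out, the last holds). The fingers move at their own pace and stop on an object; "squeeze" is the grip in N (left out, the last holds). Time passes only in rows, so rows that repeat a pose let the fingers close. It gives the time, the measured TCP pose, the force and the opening at its end, in the units of the state.
- monitor.get_obs(): the state, without advancing time (a new reading comes with each control period).
- vision.get_image(name): name is "scene" or "top" or "wrist"; returns a dict with "frame" (480x640x3 uint8, red, green, blue), "vfov" (degrees; the focal length in pixels is half the picture's height over the tangent of half this angle, whatever the lens; pixels are square), "cx", "cy" (the principal point, pixels), "R" (3x3) and "t" (3): a world point X has camera coordinates R X + t; the wrist camera has in their place "T_tool_cam" (4x4, takes a point from camera to tool coordinates, whose origin is the TCP and whose axes are the flange's). Camera axes: x right, y down, z forward; pixel columns grow to the right and rows downward; lengths in m; the calibration is good to about 2 mm. A picture is of the moment at which its call begins: read the wrist's pose just before it. There is no depth.
- workorder.finish_job(): hands the job in, once; it reports no verdict.
The state is a dict: "t": time; "q": joint angles; "dq": joint speeds; "effort": joint torques, N m; "tool_pos": TCP position; "tool_rot": TCP orientation; "contact_force": force on the tool from outside, world axes, zero at the start; "wrist_torque": the same for the moment, N m; "opening": finger opening in m.
Only numpy, scipy, OpenCV 4.12 (cv2) and the standard library are available. Lean on these libraries where they do the work, as an engineer would, in place of code of your own. Each camera call takes 0.05 s, during which the arm holds its last target. There are 200 camera calls.

## Working session

There is one attempt and no reset: what is moved stays moved. The work goes in short steps, Python scripts to look and compute and a tool call to move; the robot and the scene stay as the last step left them, time stands still between calls to the robot, and variables do not carry over. Pictures are saved under pics/ and viewed, about 12 in all and at most 16, crops included, and the job is handed in when it is done.

Besides the shell and the picture viewer there is one more tool, called after "Call:" by a JSON object that holds its "api" and its "payload", one argument or row to a line. arm_command: Moves the arm, as the interface text tells. Its arguments: {"type":"object","properties":{"rows":{"type":"string"},"jaw":{"type":"number"},"squeeze":{"type":"number"}},"required":["rows"]}

```bash
ls; mkdir -p pics
cat > h.py <<'E'
import numpy as np, cv2
from station import monitor, vision, workorder
from scipy.spatial.transform import Rotation as Ro
def snap(n,f):
    o=monitor.get_obs(); d=vision.get_image(n)
    im=cv2.cvtColor(d["frame"],cv2.COLOR_RGB2BGR); cv2.imwrite(f"pics/{f}.png",im)
    if n=="wrist":
        R=Ro.from_rotvec(o["tool_rot"]).as_matrix(); T=np.array(d["T_tool_cam"])
        Rc=R@T[:3,:3]; c=R@T[:3,3]+o["tool_pos"]
    else:
        Rc=np.array(d["R"]).T; c=-Rc@np.array(d["t"])
    np.savez(f"pics/{f}.npz",Rc=Rc,c=c,f=240/np.tan(np.radians(d["vfov"])/2),cx=d["cx"],cy=d["cy"])
    return im
def px(f,u,v,z):
    d=np.load(f"pics/{f}.npz"); r=d["Rc"]@np.array([(u-d["cx"])/d["f"],(v-d["cy"])/d["f"],1])
    return d["c"]+r*(z-d["c"][2])/r[2]
def proj(f,X):
    d=np.load(f"pics/{f}.npz"); p=d["Rc"].T@(np.array(X)-d["c"]); return p[:2]/p[2]*d["f"]+[d["cx"],d["cy"]]
def crop(f,x,y,w,h,s,out):
    im=cv2.imread(f"pics/{f}.png")[y:y+h,x:x+w]; cv2.imwrite(f"pics/{out}.png",cv2.resize(im,None,fx=s,fy=s,interpolation=cv2.INTER_CUBIC))
E
python3 - <<'E'
from h import *
import numpy as np
a=snap("scene","s0");b=snap("top","t0")
for n in("s0","t0"):
    d=np.load(f"pics/{n}.npz");print(n,d["c"],d["f"],d["Rc"][:,2])
print(monitor.get_obs())
E
```

```text
pics
s0 [1.12049541 0.87574434 1.19735635] 605.9419981945512 [-0.32150083 -0.63210793 -0.70503672]
t0 [ 0.50450371 -0.05060926  1.14237608] 461.9434468785622 [ 0.12601879 -0.01986194 -0.991829  ]
{'t': 0.1, 'q': array([ 1.16297416e+00,  5.32787066e-02,  1.61417465e+00, -1.09966036e-05,
        1.47600597e+00, -1.19007009e-01]), 'dq': array([ 8.47892709e-05, -2.18205859e-03, -4.08569723e-03,  1.00158208e-03,
        1.19233091e-03, -9.92316270e-05]), 'effort': array([ 1.90208534e-04, -3.94902527e+01, -3.71363389e+01, -1.06642603e-04,
        3.92511298e-03, -4.05965523e-06]), 'tool_pos': array([0.17784128, 0.59870666, 0.30278263]), 'tool_rot': array([-4.52024424e-01, -3.10842131e+00,  2.83506765e-03]), 'contact_force': array([-0.61561489,  0.49301567,  0.19886115]), 'wrist_torque': array([-0.01516519, -0.01818118, -0.03531013]), 'opening': 0.08531120758822734}
```

View pics/t0.png

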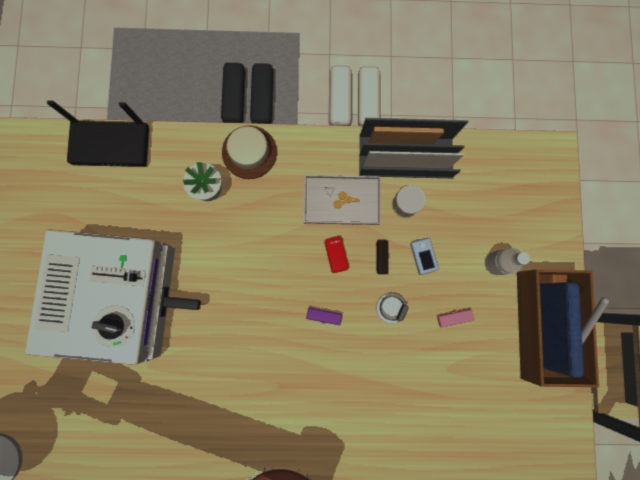

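View pics/s0.png

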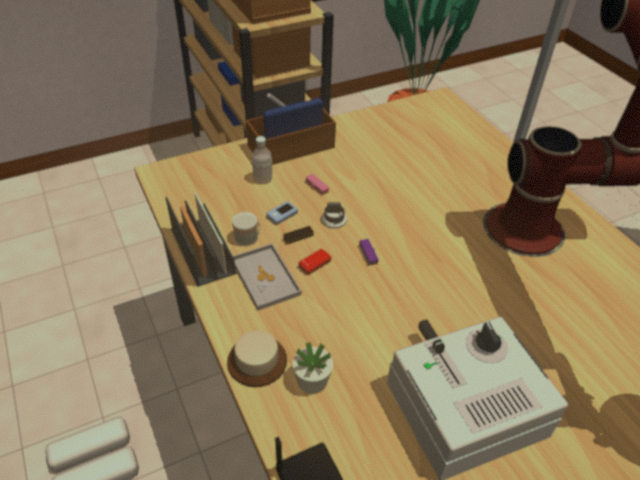

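The pictures show the red power bank at top (337,255), the dark seal case at (382,256) and the pale blue Wi-Fi at (425,256). The look-alikes are purple at (324,316) and pink at (456,317). The watch is at (392,308). The box is at (100,297), with its handle pointing to the image right. I'll take enlarged crops next.

Run:
```python
from h import *
crop("t0",290,160,200,180,4,"t0c"); crop("t0",20,215,190,160,4,"t0b")
```

```text
(no output)
```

View pics/t0c.png

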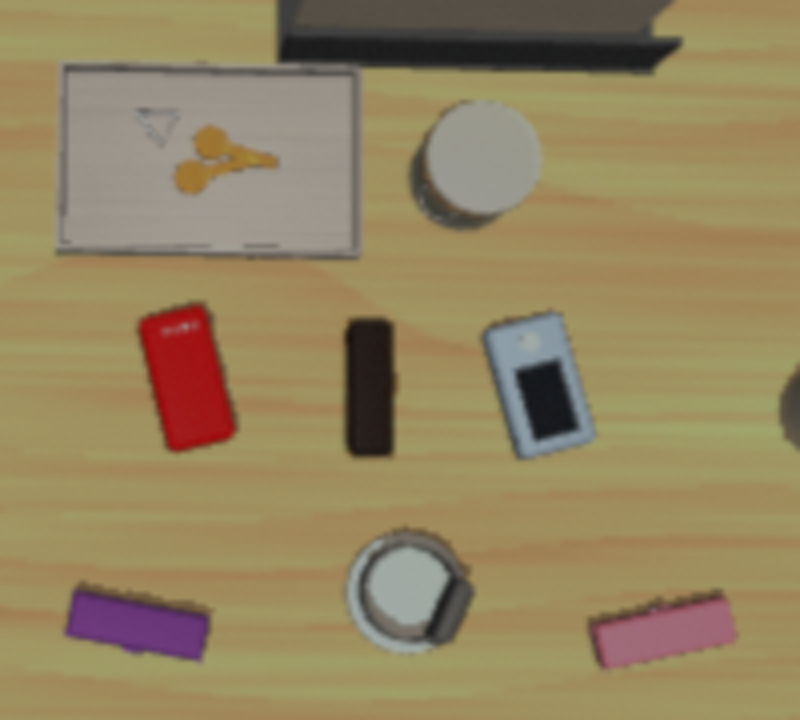

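View pics/t0b.png

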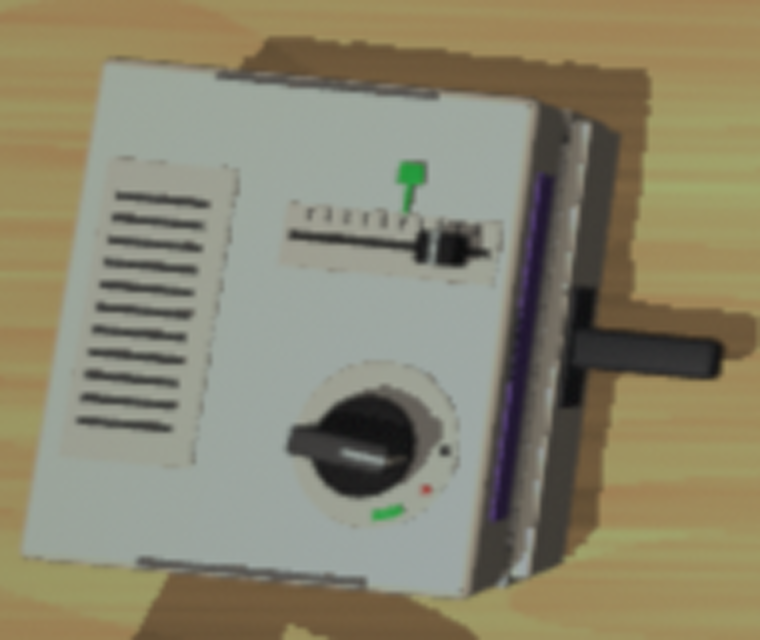

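```bash
cat >> h.py <<'E'
def box(p,b): # box coords -> world, b=(x,y,yaw)
    c,s=np.cos(b[2]),np.sin(b[2]); return np.array([b[0]+c*p[0]-s*p[1],b[1]+s*p[0]+c*p[1],p[2]])
E
python3 - <<'E'
from h import *
F=lambda u,v:(20+u/4,215+v/4)
C=[(105,60),(540,98),(468,597),(22,555)]
W=np.array([px("t0",*F(*c),.135) for c in C]);print(W.round(4))
fx=(W[1]+W[2])/2;rx=(W[0]+W[3])/2
d=rx-fx;print("len",np.linalg.norm(d),"yaw",np.arctan2(d[1],d[0]),"wid",np.linalg.norm(W[1]-W[2]),np.linalg.norm(W[0]-W[3]))
w=W[2]-W[1]+W[3]-W[0];print("yaw2",np.arctan2(w[1],w[0])-np.pi/2)
yaw=np.arctan2(d[1],d[0]);u=np.array([np.cos(yaw),np.sin(yaw),0]);c=(fx+rx)/2+u*(-.005);print("origin",c)
b=(c[0],c[1],yaw)
for n,q,z in(("knobcentre",(362,450),.155),("fader",(445,247),.163),("pointer",(411,172),.139),("handle end",(720,358),.064),("panel top",(610,125),.076),("panel",(540,575),.076),("faderSlotFront",(488,252),.135),("slotrear",(290,235),.135)):
    p=px("t0",*F(*q),z);e=p[:2]-c[:2];print(n,p.round(4),"box",(e@u[:2]).round(4),(e@[-u[1],u[0]]).round(4))
G=lambda u,v:(290+u/4,160+v/4)
for n,cs,z in(("pb",[(143,318),(205,305),(234,432),(172,449)],.024),("seal",[(347,322),(392,322),(392,455),(347,455)],.022),("wifi",[(486,328),(558,313),(594,438),(522,457)],.02)):
    P=np.array([px("t0",*G(*q),z) for q in cs]);d=(P[0]+P[1]-P[2]-P[3])/2;w=(P[1]+P[2]-P[0]-P[3])/2
    print(n,P.mean(0).round(4),"yaw",np.degrees(np.arctan2(d[1],d[0])).round(1),np.linalg.norm(d).round(3),np.linalg.norm(w).round(3))
print("watch",px("t0",*G(408,592),0.02))
d=vision.get_image("wrist");print(d["T_tool_cam"],d["vfov"],d["cx"],d["cy"])
E
```

```text
[[0.6415 0.5149 0.135 ]
 [0.6256 0.2788 0.135 ]
 [0.36   0.3002 0.135 ]
 [0.378  0.5342 0.135 ]]
len 0.23566551689939416 yaw 1.4987558960190426 wid 0.26650225915201103 0.2642347321004658
yaw2 1.4939732640414403
origin [0.5008955  0.40202797 0.135     ]
knobcentre [0.4366 0.3529 0.155 ] box -0.0536 0.0606
fader [0.5425 0.3142 0.163 ] box -0.0846 -0.0478
pointer [0.5835 0.3441 0.139 ] box -0.0518 -0.0865
handle end [0.4857 0.1901 0.064 ] box -0.2125 -0.0001
panel top [0.6178 0.257  0.076 ] box -0.1362 -0.1271
panel [0.3641 0.2816 0.076 ] box -0.13 0.1278
faderSlotFront [0.5414 0.3015 0.135 ] box -0.0974 -0.0476
slotrear [0.5485 0.4079 0.135 ] box 0.0093 -0.047
pb [ 0.6128 -0.127   0.024 ] yaw 13.4 0.081 0.039
seal [ 0.6075 -0.2378  0.022 ] yaw -0.0 0.081 0.028
wifi [ 0.6126 -0.343   0.02  ] yaw 15.3 0.081 0.046
watch [ 0.48481016 -0.26142371  0.02      ]
[[-5.43374410e-04 -9.64490901e-01 -2.64115519e-01  6.71594127e-02]
 [ 9.99999694e-01 -6.72847319e-04  3.99752629e-04  1.25582665e-04]
 [-5.63267192e-04 -2.64115221e-01  9.64490971e-01 -6.88275552e-02]
 [ 0.00000000e+00  0.00000000e+00  0.00000000e+00  1.00000000e+00]] 70.13002128014729 320.7334397415139 238.33740363916905
```

List of what could be mistaken, with top-image pixels:
- **Seal case:** the dark one at (382,256), not purple (324,316) or pink (456,317).
- **Power bank:** only the red one at (337,255).
- **Wi-Fi:** only the one at (425,256).
- **White things:** the jar lid at (410,200) and the watch at (392,308) are not the earphone case.

The close crop confirms that three things are present. I'll go to the handle first.

Call:
{"api": "arm_command", "payload": {
  "rows": "50 -60 0 0 0 20;110 -130 0 0 0 40;170 -200 0 0 0 60;220 -270 0 0 0 80;270 -330 0 0 0 95;309 -381 0 0 0 102.4;309 -381 0 0 0 102.4;309 -381 0 0 0 102.4;309 -381 0 0 0 102.4;309 -381 -60 0 0 102.4;309 -381 -60 0 0 102.4;309 -381 -60 0 0 102.4",
  "jaw": 1,
  "squeeze": 40
}}

```text
t: 1.65
tool_pos: [0.487, 0.2181, 0.2441]
tool_rot: [-2.137, 2.301, -0.003]
contact_force: [0.6, -0.8, 1.6]
opening: 0.0851
```

Run:
```python
from h import *
im=snap("wrist","w1");o=monitor.get_obs();R=Ro.from_rotvec(o["tool_rot"]).as_matrix()
print(o["t"],o["tool_pos"],R.round(3),o["q"].round(2))
b=(.501,.402,1.497)
print(proj("w1",box((-.1845,0,.064),b)),proj("w1",box((-.2125,0,.064),b)))
```

```text
1.7 [0.48758619 0.21843513 0.24529839] [[-0.074 -0.997  0.005]
 [-0.997  0.074  0.001]
 [-0.001 -0.005 -1.   ]] [ 0.28 -0.12  1.88 -0.    1.38 -2.79]
[320.4378052  235.96228969] [320.40268924 198.99361647]
```

View pics/w1.png

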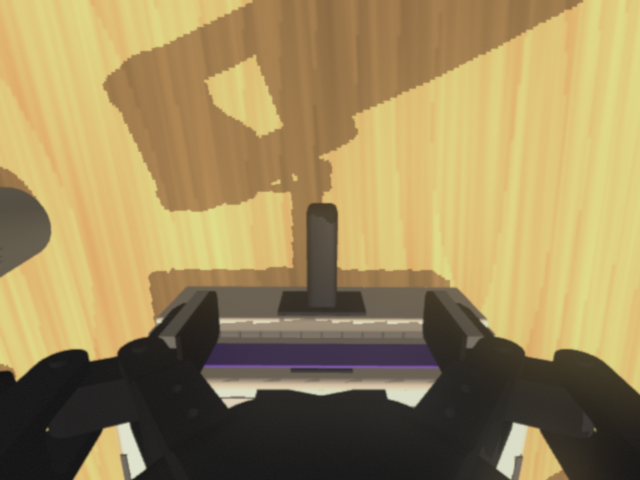

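The handle is at (322,255) and its end at v≈205, within a few mm of the prediction. Joint 6 would pass its range on the pull, so I'll flip the wrist half a turn.

Call:
{"api": "arm_command", "payload": {
  "rows": "0 0 0 0 0 -10;0 0 0 0 0 -20;0 0 0 0 0 -30;0 0 0 0 0 -40;0 0 0 0 0 -50;0 0 0 0 0 -60;0 0 0 0 0 -70;0 0 0 0 0 -80;0 0 0 0 0 -90;0 0 0 0 0 -90"
}}

```text
t: 2.95
tool_pos: [0.4885, 0.2192, 0.2481]
tool_rot: [0.113, 3.135, -0.005]
contact_force: [-0.7, 0.1, -0.1]
opening: 0.0854
```

Call:
{"api": "arm_command", "payload": {
  "rows": "0 0 0 0 0 -10;0 0 0 0 0 -20;0 0 0 0 0 -30;0 0 0 0 0 -40;0 0 0 0 0 -50;0 0 0 0 0 -60;0 0 0 0 0 -70;0 0 0 0 0 -80;0 0 0 0 0 -90;0 3 0 0 0 -90;0 3 0 0 0 -90"
}}

```text
t: 4.32
tool_pos: [0.4887, 0.2227, 0.249]
tool_rot: [2.294, 2.144, -0.007]
contact_force: [-0.9, -0.1, -0.2]
opening: 0.0855
```

Call:
{"api": "arm_command", "payload": {
  "rows": "0 0 -40 0 0 0;0 0 -80 0 0 0;0 0 -110 0 0 0;0 0 -130 0 0 0;0 0 -135 0 0 0;0 0 -135 0 0 0"
}}

```text
t: 5.08
tool_pos: [0.489, 0.2228, 0.1144]
tool_rot: [2.293, 2.145, -0.006]
contact_force: [-0.8, -0.3, 0.5]
opening: 0.0855
```

Call:
{"api": "arm_command", "payload": {
  "rows": "0 0 0 0 0 0;0 0 0 0 0 0;0 0 0 0 0 0;0 0 0 0 0 0;0 0 0 0 0 0;0 0 0 0 0 0",
  "jaw": 0
}}

```text
t: 5.82
tool_pos: [0.4875, 0.2231, 0.1149]
tool_rot: [-2.294, -2.144, 0.012]
contact_force: [-7.9, 0.4, 9.1]
opening: 0.0233
```

Call:
{"api": "arm_command", "payload": {
  "rows": "-1 -12 0 0 0 0;-2 -32 0 0 0 0;-4 -55 0 0 0 0;-6 -78 0 0 0 0;-8 -100 0 0 0 0;-9 -122 0 0 0 0;-11 -145 0 0 0 0;-13 -170 0 0 0 0;-14 -190 0 0 0 0;-15 -205 0 0 0 0;-16 -215 0 0 0 0;-16 -215 0 0 0 0"
}}

```text
t: 7.32
tool_pos: [0.4709, 0.0067, 0.1149]
tool_rot: [-2.295, -2.143, 0.016]
contact_force: [-5.6, -1.7, 4.5]
opening: 0.0234
```

Call:
{"api": "arm_command", "payload": {
  "rows": "0 0 0 0 0 0;0 0 0 0 0 0;0 0 0 0 0 0;0 0 0 0 0 0",
  "jaw": 1
}}

```text
t: 7.82
tool_pos: [0.471, 0.0067, 0.115]
tool_rot: [-2.295, -2.144, 0.016]
contact_force: [-0.9, -0.0, -1.1]
opening: 0.0852
```

Call:
{"api": "arm_command", "payload": {
  "rows": "0 0 40 0 0 0;0 0 80 0 0 0;0 -20 130 0 0 0;0 -50 150 0 0 0;0 -50 150 0 0 0"
}}

```text
t: 8.45
tool_pos: [0.4721, -0.0445, 0.2676]
tool_rot: [2.296, 2.14, -0.012]
contact_force: [0.1, 1.1, -0.7]
opening: 0.0854
```

Run:
```python
from h import *
snap("top","t1");crop("t1",100,200,380,180,2.1,"t1c")
o=monitor.get_obs();print(o["tool_pos"],o["q"].round(2))
```

```text
[ 0.47126854 -0.04354445  0.26559194] [-0.25 -0.29  1.99 -0.01  1.45 -0.18]
```

View pics/t1c.png

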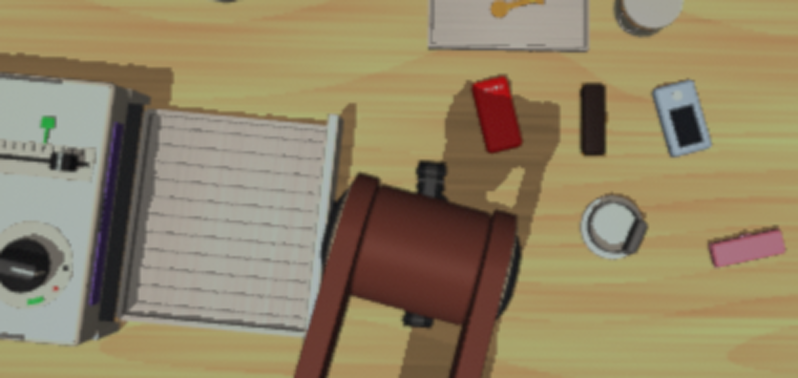

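Run:
```python
from h import *
F=lambda u,v:(100+u/2.1,200+v/2.1)
for n,q,z in(("panel outer top",(341,118),.076),("panel outer far",(312,330),.076),("inner",(329,125),.076),("rear wall TL",(158,110),.030),("rear BL",(127,318),.03)):print(n,px("t1",*F(*q),z).round(4))
for n,cs,z in(("pb",[(474,85),(503,76),(522,145),(490,152)],.024),("seal",[(582,85),(605,85),(605,155),(582,155)],.022),("wifi",[(653,90),(692,81),(711,147),(672,157)],.02)):
    P=np.array([px("t1",*F(*q),z) for q in cs]);d=(P[0]+P[1]-P[2]-P[3])/2;print(n,P.mean(0).round(4),np.degrees(np.arctan2(d[1],d[0])).round(1))
```

```text
panel outer top [0.599  0.0494 0.076 ]
panel outer far [0.3708 0.073  0.076 ]
inner [0.591  0.0623 0.076 ]
rear wall TL [0.6081 0.2629 0.03  ]
rear BL [0.3749 0.2842 0.03  ]
pb [ 0.6115 -0.1261  0.024 ] 15.1
seal [ 0.6075 -0.2384  0.022 ] -0.0
wifi [ 0.6112 -0.3424  0.02  ] 15.4
```

Call:
{"api": "arm_command", "payload": {
  "rows": "25 -15 0 0 0 -10;50 -30 0 0 0 -20;75 -45 0 0 0 -30;100 -60 0 0 0 -40;125 -75 -20 0 0 -50;141 -83 -50 0 0 -60;141 -83 -80 0 0 -70;141 -83 -110 0 0 -72;141 -83 -110 0 0 -72;141 -83 -110 0 0 -72"
}}

```text
t: 9.75
tool_pos: [0.6124, -0.1259, 0.1557]
tool_rot: [-3.112, -0.385, 0.012]
contact_force: [0.1, 0.3, -0.3]
opening: 0.0857
```

Run:
```python
from h import *
im=snap("wrist","w2");o=monitor.get_obs();R=Ro.from_rotvec(o["tool_rot"]).as_matrix()
print(o["t"],o["tool_pos"],np.degrees(np.arctan2(R[1,1],R[0,1])),R[:,2])
h=cv2.cvtColor(im,cv2.COLOR_BGR2HSV);m=((h[...,1]>190)&((h[...,0]<6)|(h[...,0]>174))&(h[...,2]>70)).astype(np.uint8)
m=cv2.morphologyEx(m,cv2.MORPH_OPEN,np.ones((5,5)))
n,l,s,c=cv2.connectedComponentsWithStats(m);k=1+s[1:,4].argmax();p=np.argwhere(l==k)[:,::-1]
r=cv2.boxPoints(cv2.minAreaRect(p.astype(np.float32)));P=np.array([px("w2",*q,.02) for q in r]);print(s[k],P.round(4),P.mean(0))
```

```text
9.8 [ 0.61288451 -0.12627466  0.15675418] -75.93054260387207 [-0.00635051  0.0041911  -0.99997105]
[ 289  185   65  127 7649] [[ 0.6488 -0.096   0.02  ]
 [ 0.658  -0.1328  0.02  ]
 [ 0.5784 -0.1549  0.02  ]
 [ 0.568  -0.1141  0.02  ]] [ 0.61332646 -0.12445708  0.02      ]
```

Measured from the wrist, the power bank is within 2 mm of the top-camera estimate, with yaw about 14.5°. I'll descend and grip.

Call:
{"api": "arm_command", "payload": {
  "rows": "0 1 -30 0 0 0;0 1 -60 0 0 0;0 1 -79 0 0 0;0 1 -80 0 0 0;0 1 -80 0 0 0"
}}

```text
t: 10.42
tool_pos: [0.6138, -0.1255, 0.0782]
tool_rot: [-3.114, -0.384, 0.006]
contact_force: [-0.4, -0.3, 0.1]
opening: 0.0853
```

Call:
{"api": "arm_command", "payload": {
  "rows": "0 0 0 0 0 0;0 0 0 0 0 0;0 0 0 0 0 0;0 0 0 0 0 0;0 0 0 0 0 0",
  "jaw": 0,
  "squeeze": 40
}}

```text
t: 11.05
tool_pos: [0.6145, -0.1258, 0.0794]
tool_rot: [-3.115, -0.385, 0.003]
contact_force: [-0.8, 0.1, 5.0]
opening: 0.043
```

Call:
{"api": "arm_command", "payload": {
  "rows": "0 0 25 0 0 0;0 0 60 0 0 0;0 0 100 0 0 0;0 0 110 0 0 0;0 0 110 0 0 0"
}}

```text
t: 11.68
tool_pos: [0.6144, -0.1257, 0.1888]
tool_rot: [-3.115, -0.384, 0.004]
contact_force: [-0.5, 0.2, -1.3]
opening: 0.0431
```

Call:
{"api": "arm_command", "payload": {
  "rows": "-9 30 0 0 0 -3;-19 65 0 0 0 -6;-31 100 0 0 0 -9;-42 140 0 0 0 -12;-55 180 0 0 0 -15;-65 215 0 0 0 -18.3;-73 240 0 0 0 -18.3;-76 249 0 0 0 -18.3;-76 249 -20 0 0 -18.3;-76 249 -50 0 0 -18.3;-76 249 -70 0 0 -18.3;-76 249 -70 0 0 -18.3"
}}

```text
t: 13.18
tool_pos: [0.5367, 0.1224, 0.1156]
tool_rot: [-3.137, 0.117, 0.012]
contact_force: [0.1, 0.2, -0.7]
opening: 0.0429
```

Call:
{"api": "arm_command", "payload": {
  "rows": "0 0 -10 0 0 0;0 0 -18 0 0 0;0 0 -23 0 0 0;0 0 -23 0 0 0"
}}

```text
t: 13.68
tool_pos: [0.5384, 0.1227, 0.0953]
tool_rot: [-3.136, 0.117, 0.007]
contact_force: [-3.1, 1.4, 10.2]
opening: 0.0432
```

Call:
{"api": "arm_command", "payload": {
  "rows": "0 0 1 0 0 0;0 0 1 0 0 0;0 0 1 0 0 0;0 0 1 0 0 0",
  "jaw": 0.72
}}

```text
t: 14.18
tool_pos: [0.5399, 0.1248, 0.0984]
tool_rot: [-3.132, 0.117, 0.0]
contact_force: [-0.8, 10.1, 4.9]
opening: 0.0614
```

Call:
{"api": "arm_command", "payload": {
  "rows": "0 0 25 0 0 0;0 0 60 0 0 0;0 0 100 0 0 0;10 -50 100 0 0 0;20 -110 100 0 0 1;30 -170 100 0 0 2;50 -230 100 0 0 3;60 -290 100 0 0 4;69 -361 80 0 0 4.3;69 -361 60 0 0 4.3;69 -361 60 0 0 4.3;69 -361 60 0 0 4.3"
}}

```text
t: 15.68
tool_pos: [0.6089, -0.2347, 0.1585]
tool_rot: [-3.133, -0.003, 0.001]
contact_force: [0.7, -0.3, -0.1]
opening: 0.0615
```

Run:
```python
from h import *
im=snap("wrist","w3");o=monitor.get_obs();R=Ro.from_rotvec(o["tool_rot"]).as_matrix()
print(o["t"],o["tool_pos"],np.degrees(np.arctan2(R[1,1],R[0,1])),R[:,2],o["opening"])
snap("top","t2")
```

```text
15.725 [ 0.60927519 -0.23464725  0.15919066] -89.87228131084392 [ 2.26305637e-04  7.74102451e-03 -9.99970012e-01] 0.06175125125392483
```

View pics/w3.png

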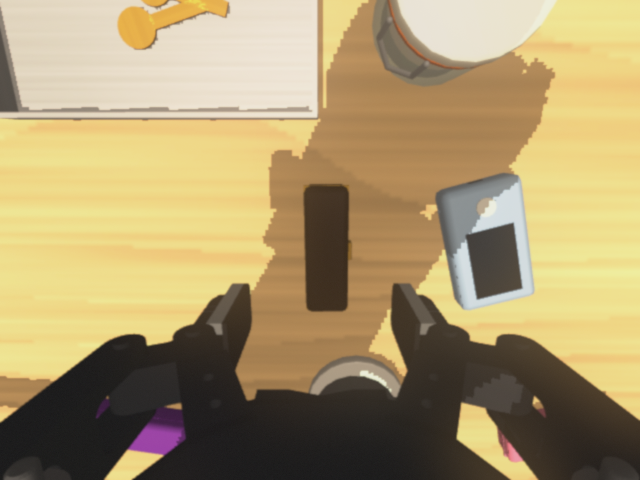

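View pics/t2.png

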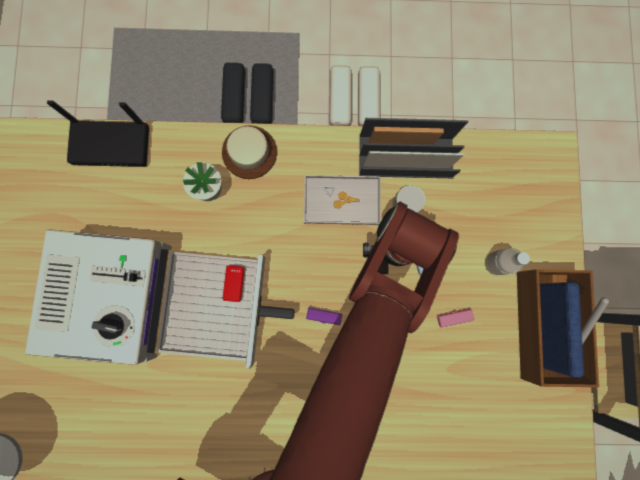

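The power bank lies in the tray at top (233,284). In the wrist picture the seal case spans (305..348, 185..310), and the jar and watch are clear of the fingers.

Run:
```python
from h import *
print(np.mean([px("w3",*q,.022) for q in((305,185),(348,185),(348,310),(305,310))],0))
Q=[px("w3",*q,.02) for q in((437,188),(518,175),(533,294),(465,309))];print(np.mean(Q,0),Q)
P=[px("t2",*q,.04) for q in((225,266),(243,265),(242,300),(224,301))];print(np.mean(P,0))
```

```text
[ 0.61106488 -0.23678413  0.022     ]
[ 0.61496613 -0.33864537  0.02      ] [array([ 0.65023973, -0.30312828,  0.02      ]), array([ 0.658063  , -0.35048291,  0.02      ]), array([ 0.58130036, -0.37202383,  0.02      ]), array([ 0.57026142, -0.32894644,  0.02      ])]
[0.53732219 0.11897887 0.04      ]
```

Call:
{"api": "arm_command", "payload": {
  "rows": "0 -3 -30 0 0 0;0 -3 -60 0 0 0;0 -3 -80 0 0 0;0 -3 -82 0 0 0;0 -3 -82 0 0 0"
}}

```text
t: 16.4
tool_pos: [0.6101, -0.2378, 0.0786]
tool_rot: [-3.135, -0.004, -0.003]
contact_force: [0.2, -0.9, 1.1]
opening: 0.0615
```

Call:
{"api": "arm_command", "payload": {
  "rows": "0 0 0 0 0 0;0 0 0 0 0 0;0 0 0 0 0 0;0 0 0 0 0 0;0 0 0 0 0 0",
  "jaw": 0
}}

```text
t: 17.02
tool_pos: [0.6111, -0.2383, 0.0803]
tool_rot: [-3.136, -0.004, -0.007]
contact_force: [-0.7, -0.8, 5.5]
opening: 0.0271
```

Call:
{"api": "arm_command", "payload": {
  "rows": "0 0 25 0 0 0;0 0 60 0 0 0;0 0 100 0 0 0;0 0 115 0 0 0;0 0 115 0 0 0"
}}

```text
t: 17.65
tool_pos: [0.6114, -0.2385, 0.1959]
tool_rot: [-3.137, -0.004, -0.009]
contact_force: [0.1, -0.1, 0.3]
opening: 0.0271
```

Call:
{"api": "arm_command", "payload": {
  "rows": "-5 30 0 0 0 0;-12 75 0 0 0 -1;-20 125 0 0 0 -1;-28 175 0 0 0 -2;-36 225 0 0 0 -2;-44 275 0 0 0 -3;-52 325 0 0 0 -3;-60 375 0 0 0 -4;-66 415 0 0 0 -4.3;-71 440 0 0 0 -4.3;-71 446 0 0 0 -4.3;-71 446 0 0 0 -4.3"
}}

```text
t: 19.15
tool_pos: [0.5399, 0.2071, 0.1944]
tool_rot: [-3.136, 0.113, -0.006]
contact_force: [-0.8, 0.0, -0.4]
opening: 0.0269
```

Call:
{"api": "arm_command", "payload": {
  "rows": "0 0 -25 0 0 0;0 0 -55 0 0 0;0 0 -80 0 0 0;0 0 -92 0 0 0;0 0 -100 0 0 0;0 0 -100 0 0 0;0 0 -100 0 0 0"
}}

```text
t: 20.02
tool_pos: [0.541, 0.207, 0.0963]
tool_rot: [-3.136, 0.114, -0.01]
contact_force: [-2.9, -2.0, 5.8]
opening: 0.0271
```

Call:
{"api": "arm_command", "payload": {
  "rows": "0 0 1 0 0 0;0 0 1 0 0 0;0 0 1 0 0 0",
  "jaw": 0.5
}}

```text
t: 20.4
tool_pos: [0.541, 0.2069, 0.0972]
tool_rot: [-3.136, 0.114, -0.01]
contact_force: [0.7, 0.0, 0.4]
opening: 0.0431
```

Call:
{"api": "arm_command", "payload": {
  "rows": "0 0 25 0 0 0;0 0 60 0 0 0;0 0 100 0 0 0;5 -50 100 0 0 0;10 -110 100 0 0 5;20 -170 100 0 0 10;30 -230 100 0 0 15;40 -290 100 0 0 19.8;50 -350 100 0 0 19.8;60 -410 100 0 0 19.8;67 -470 100 0 0 19.8;72 -520 100 0 0 19.8"
}}

```text
t: 21.9
tool_pos: [0.6129, -0.3154, 0.1968]
tool_rot: [-3.108, -0.425, -0.008]
contact_force: [0.2, 0.3, 0.2]
opening: 0.0427
```

Call:
{"api": "arm_command", "payload": {
  "rows": "0 -20 -20 0 0 0;0 -28 -40 0 0 0;0 -28 -40 0 0 0;0 -28 -40 0 0 0",
  "jaw": 1
}}

```text
t: 22.4
tool_pos: [0.6131, -0.3422, 0.1568]
tool_rot: [-3.107, -0.427, -0.008]
contact_force: [0.7, 0.3, 0.1]
opening: 0.0852
```

Run:
```python
from h import *
im=snap("wrist","w4");o=monitor.get_obs();R=Ro.from_rotvec(o["tool_rot"]).as_matrix()
print(o["t"],o["tool_pos"],np.degrees(np.arctan2(R[1,1],R[0,1])),o["opening"])
P=[]
h=im.astype(int);m=((h[...,0]>h[...,2]+5)).astype(np.uint8);m=cv2.morphologyEx(m,cv2.MORPH_CLOSE,np.ones((35,35)));m=cv2.morphologyEx(m,cv2.MORPH_OPEN,np.ones((15,15)));m[300:]=0
n,l,s,c=cv2.connectedComponentsWithStats(m);k=1+s[1:,4].argmax();p=np.argwhere(l==k)[:,::-1]
r=cv2.boxPoints(cv2.minAreaRect(p.astype(np.float32)));P=np.array([px("w4",*q,.02) for q in r]);print(s[k],r,P.round(4),P.mean(0))
snap("top","t3");cv2.imwrite("pics/c4.png",np.hstack([cv2.resize(im,(400,300)),cv2.resize(cv2.imread("pics/t3.png")[200:380,20:260],(400,300))]))
```

```text
22.45 [ 0.61340399 -0.34236325  0.15758255] -74.3309426984785 0.08526860495549372
[ 290  197   69   38 2381] [[290. 197.]
 [358. 197.]
 [358. 234.]
 [290. 234.]] [[ 0.6433 -0.3134  0.02  ]
 [ 0.6544 -0.3529  0.02  ]
 [ 0.6324 -0.3598  0.02  ]
 [ 0.621  -0.3191  0.02  ]] [ 0.63779975 -0.33628479  0.02      ]
```

View pics/c4.png

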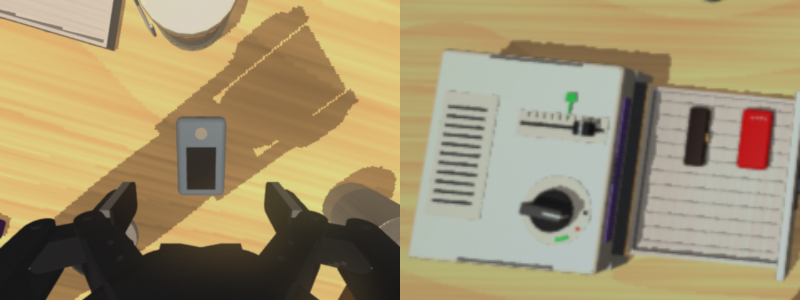

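The Wi-Fi sits square between the fingers at (201,155) in the half-size wrist view, and both earlier things lie flat in the tray. I'll grip it now.

Call:
{"api": "arm_command", "payload": {
  "rows": "0 0 -30 0 0 0;0 0 -60 0 0 0;0 0 -78 0 0 0;0 0 -81 0 0 0;0 0 -81 0 0 0"
}}

```text
t: 23.12
tool_pos: [0.6141, -0.3427, 0.0781]
tool_rot: [-3.109, -0.428, -0.012]
contact_force: [1.0, -0.0, -0.2]
opening: 0.0854
```

Call:
{"api": "arm_command", "payload": {
  "rows": "0 0 0 0 0 0;0 0 0 0 0 0;0 0 0 0 0 0;0 0 0 0 0 0;0 0 0 0 0 0",
  "jaw": 0
}}

```text
t: 23.75
tool_pos: [0.6149, -0.3433, 0.0797]
tool_rot: [-3.111, -0.428, -0.015]
contact_force: [-0.6, 0.3, 5.2]
opening: 0.049
```

Call:
{"api": "arm_command", "payload": {
  "rows": "0 0 25 0 0 0;0 0 60 0 0 0;0 0 100 0 0 0;0 0 115 0 0 0;0 0 115 0 0 0"
}}

```text
t: 24.38
tool_pos: [0.6154, -0.3437, 0.1964]
tool_rot: [3.111, 0.428, 0.018]
contact_force: [-0.5, -0.7, -1.5]
opening: 0.0488
```

Call:
{"api": "arm_command", "payload": {
  "rows": "-10 30 0 0 0 -2;-26 75 0 0 0 -4;-44 125 0 0 0 -6;-62 175 0 0 0 -8;-79 225 0 0 0 -10;-97 275 0 0 0 -12;-114 325 0 0 0 -14;-132 375 0 0 0 -16;-149 425 0 0 0 -18;-165 470 0 0 0 -19.8;-178 505 0 0 0 -19.8;-183 520 0 0 0 -19.8"
}}

```text
t: 25.88
tool_pos: [0.4305, 0.1775, 0.1942]
tool_rot: [3.136, -0.109, 0.012]
contact_force: [0.1, -0.5, -0.0]
opening: 0.0488
```

Run:
```python
from h import *
o=monitor.get_obs();R=Ro.from_rotvec(o["tool_rot"]).as_matrix()
print(o["t"],o["tool_pos"],np.degrees(np.arctan2(R[1,1],R[0,1])),R[:,2],o["opening"],o["q"].round(2))
```

```text
25.875 [0.43048738 0.17749164 0.19416717] -93.98992148162397 [ 0.0072839  -0.00402183 -0.99996538] 0.048806340966546805 [ 0.23 -0.25  2.08 -0.01  1.3   1.88]
```

Call:
{"api": "arm_command", "payload": {
  "rows": "0 0 -25 0 0 0;0 0 -55 0 0 0;0 0 -80 0 0 0;0 0 -92 0 0 0;0 0 -100 0 0 0;0 0 -100 0 0 0;0 0 -100 0 0 0"
}}

```text
t: 26.75
tool_pos: [0.4315, 0.1776, 0.0955]
tool_rot: [3.136, -0.11, 0.014]
contact_force: [-1.4, 0.2, 6.0]
opening: 0.0486
```

Call:
{"api": "arm_command", "payload": {
  "rows": "0 0 1 0 0 0;0 0 1 0 0 0;0 0 1 0 0 0;0 0 1 0 0 0",
  "jaw": 0.8
}}

```text
t: 27.25
tool_pos: [0.4314, 0.1776, 0.0963]
tool_rot: [3.136, -0.11, 0.014]
contact_force: [-0.2, -0.0, -0.6]
opening: 0.0679
```

Call:
{"api": "arm_command", "payload": {
  "rows": "0 0 25 0 0 0;0 0 60 0 0 0;0 0 100 0 0 0;0 -60 130 0 0 10;10 -120 150 0 0 20;20 -170 150 0 0 30;30 -190 150 0 0 40;30 -190 150 0 0 50;30 -190 150 0 0 60;30 -190 150 0 0 70;30 -190 150 0 0 80;30 -190 150 0 0 90"
}}

```text
t: 28.75
tool_pos: [0.4612, -0.0124, 0.246]
tool_rot: [-2.288, -2.146, -0.013]
contact_force: [-0.4, 0.1, -0.1]
opening: 0.0683
```

Run:
```python
from h import *
o=monitor.get_obs();R=Ro.from_rotvec(o["tool_rot"]).as_matrix()
print(o["t"],o["tool_pos"],np.degrees(np.arctan2(R[1,1],R[0,1])),R[:,2],o["opening"],o["q"].round(2))
im=snap("wrist","w5");im2=snap("top","t4");cv2.imwrite("pics/c5.png",np.hstack([cv2.resize(im,(400,300)),cv2.resize(im2[200:380,90:330],(400,300))]))
```

```text
28.75 [ 0.46122101 -0.01241237  0.24604461] -3.675034776925241 [ 0.00326243  0.00901812 -0.99995401] 0.0682569179711628 [-0.19 -0.32  2.04  0.01  1.41 -0.13]
```

View pics/c5.png

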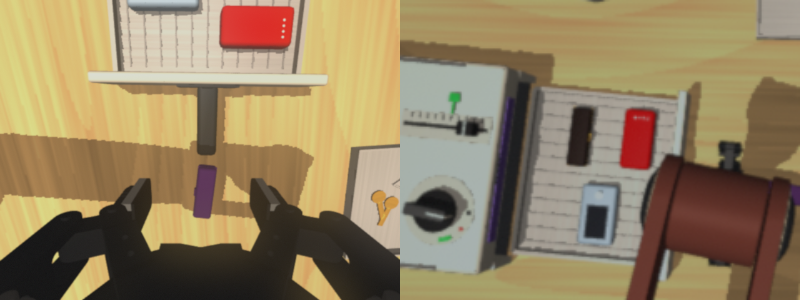

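All three lie apart and flat in the tray. The handle end is at (206,153) in the half-size wrist view, which is clear. I'll grip it and push the tray in.

Call:
{"api": "arm_command", "payload": {
  "rows": "9 18 -30 0 0 0;9 18 -70 0 0 0;9 18 -110 0 0 0;9 18 -131 0 0 0;9 18 -131 0 0 0;9 18 -131 0 0 0",
  "jaw": 1
}}

```text
t: 29.6
tool_pos: [0.471, 0.0055, 0.1162]
tool_rot: [-2.297, -2.139, -0.015]
contact_force: [0.1, -0.9, 1.0]
opening: 0.0854
```

Call:
{"api": "arm_command", "payload": {
  "rows": "0 0 0 0 0 0;0 0 0 0 0 0;0 0 0 0 0 0;0 0 0 0 0 0;0 0 0 0 0 0",
  "jaw": 0
}}

```text
t: 30.22
tool_pos: [0.4702, 0.0055, 0.1166]
tool_rot: [-2.296, -2.137, -0.012]
contact_force: [-6.2, 0.6, 7.8]
opening: 0.0233
```

Call:
{"api": "arm_command", "payload": {
  "rows": "1 10 0 0 0 0;2 27 0 0 0 0;3 47 0 0 0 0;5 70 0 0 0 0;7 93 0 0 0 0;9 116 0 0 0 0;10 139 0 0 0 0;12 162 0 0 0 0;13 180 0 0 0 0;14 193 0 0 0 0;15 203 0 0 0 0;15 208 0 0 0 0"
}}

```text
t: 31.72
tool_pos: [0.4861, 0.2143, 0.1167]
tool_rot: [-2.297, -2.139, -0.015]
contact_force: [7.3, -3.5, -4.2]
opening: 0.0231
```

Call:
{"api": "arm_command", "payload": {
  "rows": "0 3 0 0 0 0;0 6 0 0 0 0;1 9 0 0 0 0;1 9 0 0 0 0"
}}

```text
t: 32.22
tool_pos: [0.4869, 0.2238, 0.1167]
tool_rot: [-2.296, -2.138, -0.015]
contact_force: [1.8, 0.1, -0.7]
opening: 0.0231
```

Call:
{"api": "arm_command", "payload": {
  "rows": "0 3 0 0 0 0;0 6 0 0 0 0;0 6 0 0 0 0"
}}

```text
t: 32.6
tool_pos: [0.4873, 0.2301, 0.1167]
tool_rot: [-2.297, -2.138, -0.017]
contact_force: [4.7, -1.1, -2.7]
opening: 0.0229
```

Call:
{"api": "arm_command", "payload": {
  "rows": "0 2 0 0 0 0;0 4 0 0 0 0;0 4 0 0 0 0"
}}

```text
t: 32.98
tool_pos: [0.4875, 0.2332, 0.1167]
tool_rot: [-2.298, -2.14, -0.015]
contact_force: [3.4, -7.2, -0.6]
opening: 0.0232
```

Call:
{"api": "arm_command", "payload": {
  "rows": "0 2 0 0 0 0;0 4 0 0 0 0;0 4 0 0 0 0"
}}

```text
t: 33.35
tool_pos: [0.4876, 0.2339, 0.1167]
tool_rot: [2.296, 2.139, 0.003]
contact_force: [2.2, -19.3, 3.6]
opening: 0.0231
```

The tray hit its stop, with push force about 19 N. I'll release, rise and look at the fader and pointer.

Call:
{"api": "arm_command", "payload": {
  "rows": "0 0 0 0 0 0;0 0 0 0 0 0;0 0 0 0 0 0;0 0 0 0 0 0",
  "jaw": 1
}}

```text
t: 33.85
tool_pos: [0.4874, 0.2343, 0.1167]
tool_rot: [2.295, 2.14, 0.003]
contact_force: [-0.2, 0.1, 0.3]
opening: 0.0856
```

Call:
{"api": "arm_command", "payload": {
  "rows": "0 0 40 0 0 0;0 0 90 0 0 0;0 0 140 0 0 0;0 0 180 0 0 0;25 20 180 0 0 0;55 56 180 0 0 0;55 56 180 0 0 0;55 56 180 0 0 0"
}}

```text
t: 34.85
tool_pos: [0.542, 0.2902, 0.2962]
tool_rot: [2.295, 2.14, 0.001]
contact_force: [0.3, 0.6, -0.1]
opening: 0.0857
```

Run:
```python
from h import *
o=monitor.get_obs();R=Ro.from_rotvec(o["tool_rot"]).as_matrix()
print(o["t"],o["tool_pos"],np.degrees(np.arctan2(R[1,1],R[0,1])),R[:,2])
im=snap("wrist","w6")
```

```text
34.85 [0.54199917 0.29023258 0.29622207] -3.9957008545686357 [ 0.00293129 -0.00197794 -0.99999375]
```

View pics/w6.png

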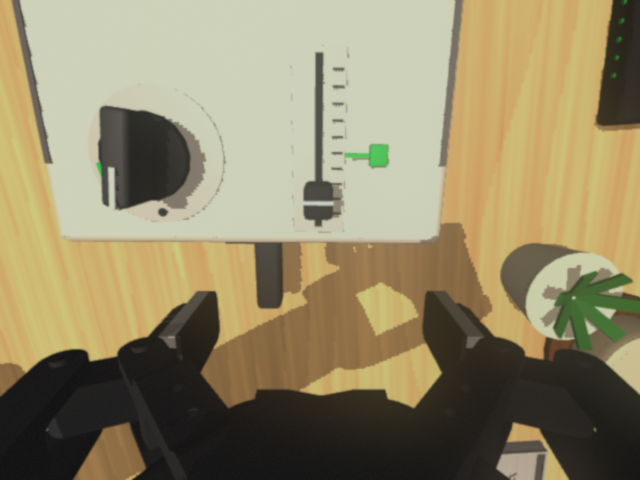

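Run:
```python
from h import *
b=(.501,.402,1.497);c,s=np.cos(b[2]),np.sin(b[2])
for n,q,z in(("fader line",(318,203),.163),("pointer",(378,156),.139),("pointer bar",(355,156),.139),("slotF",(318,226),.135),("slotR",(319,52),.135),("edgeL",(66,239),.135),("edgeR",(438,239),.135),("knob skirt mid",(150,158),.155),("knob far",(114,107),.185),("knob near",(113,209),.185),("scale disc",(157,152),.135),("handle end",(270,306),.064)):
    p=px("w6",*q,z);e=p[:2]-b[:2];print(n,p.round(4),"box",round(c*e[0]+s*e[1],4),round(-s*e[0]+c*e[1],4))
```

```text
fader line [0.5428 0.3236 0.163 ] box -0.0751 -0.0474
pointer [0.5831 0.3473 0.139 ] box -0.0485 -0.0859
pointer bar [0.5683 0.3484 0.139 ] box -0.0485 -0.0711
slotF [0.5412 0.303  0.135 ] box -0.0958 -0.0473
slotR [0.5496 0.4111 0.135 ] box 0.0126 -0.0478
edgeL [0.3655 0.3062 0.135 ] box -0.1055 0.1281
edgeR [0.6241 0.2878 0.135 ] box -0.1049 -0.1312
knob skirt mid [0.4445 0.3564 0.155 ] box -0.0496 0.053
knob far [0.4463 0.382  0.185 ] box -0.024 0.053
knob near [0.4341 0.3318 0.185 ] box -0.0749 0.0615
scale disc [0.4402 0.3598 0.135 ] box -0.0466 0.0576
handle end [0.4877 0.2105 0.064 ] box -0.192 -0.0008
```

Call:
{"api": "arm_command", "payload": {
  "rows": "1 15 -20 0 0 0;1 32 -45 0 0 0;1 32 -65 0 0 0;1 32 -79 0 0 0;1 32 -79 0 0 0;1 32 -79 0 0 0",
  "jaw": 0.6
}}

```text
t: 35.65
tool_pos: [0.5434, 0.3218, 0.2184]
tool_rot: [2.295, 2.139, 0.004]
contact_force: [0.9, -0.6, 0.4]
opening: 0.0514
```

Call:
{"api": "arm_command", "payload": {
  "rows": "0 0 0 0 0 0;0 0 0 0 0 0;0 0 0 0 0 0;0 0 0 0 0 0;0 0 0 0 0 0",
  "jaw": 0,
  "squeeze": 25
}}

```text
t: 36.28
tool_pos: [0.5428, 0.3221, 0.2198]
tool_rot: [2.297, 2.14, 0.003]
contact_force: [-5.5, -0.5, 5.3]
opening: 0.0175
```

Call:
{"api": "arm_command", "payload": {
  "rows": "0 5 0 0 0 0;1 11 0 0 0 0;1 17 0 0 0 0;2 22 0 0 0 0;2 25 0 0 0 0;2 26.5 0 0 0 0;2 26.5 0 0 0 0;2 26.5 0 0 0 0"
}}

```text
t: 37.28
tool_pos: [0.5448, 0.3489, 0.2199]
tool_rot: [2.297, 2.14, 0.004]
contact_force: [-1.0, 0.4, 0.2]
opening: 0.0171
```

Now I'll release, retreat to a similar viewpoint and check.

Call:
{"api": "arm_command", "payload": {
  "rows": "0 0 0 0 0 0;0 0 0 0 0 0;0 0 0 0 0 0;0 0 0 0 0 0",
  "jaw": 0.6
}}

```text
t: 37.78
tool_pos: [0.5449, 0.3488, 0.22]
tool_rot: [2.297, 2.14, 0.005]
contact_force: [0.0, 0.4, -0.0]
opening: 0.0512
```

Call:
{"api": "arm_command", "payload": {
  "rows": "0 0 25 0 0 0;0 0 60 0 0 0;0 -20 80 0 0 0;-20 -40 90 0 0 0;-20 -40 90 0 0 0;-20 -40 90 0 0 0"
}}

```text
t: 38.52
tool_pos: [0.5249, 0.3083, 0.3094]
tool_rot: [2.298, 2.139, 0.004]
contact_force: [0.6, -0.2, -0.2]
opening: 0.0514
```

Run:
```python
from h import *
im=snap("wrist","w7");im2=snap("top","t5")
a=cv2.resize(im[0:300,60:460],None,fx=1.5,fy=1.5,interpolation=cv2.INTER_CUBIC);b=cv2.resize(im2[225:375,70:170],None,fx=2,fy=3,interpolation=cv2.INTER_CUBIC);print(a.shape,b.shape)
cv2.imwrite("pics/c7.png",np.hstack([a,b]))
print(monitor.get_obs()["tool_pos"])
```

```text
(450, 600, 3) (450, 200, 3)
[0.52497543 0.30871178 0.30896243]
```

View pics/c7.png

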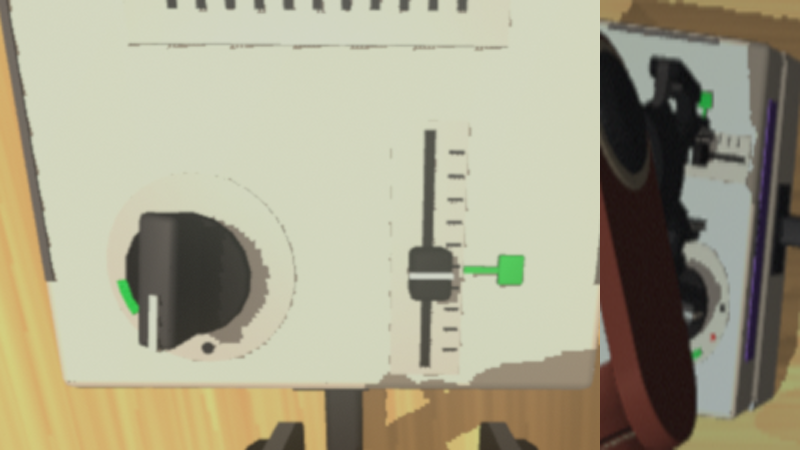

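Run:
```python
from h import *
b=(.501,.402,1.497);c,s=np.cos(b[2]),np.sin(b[2])
F=lambda u,v:(60+u/1.5,v/1.5)
for n,q,z in(("fader line",(431,275),.163),("pointer",(511,270),.139),("pointer bar",(480,270),.139),("slotF",(427,366),.135),("slotR",(430,131),.135),("disc L",(108,265),.136),("disc R",(296,275),.136),("disc top",(200,173),.136),("disc bot",(205,361),.136),("bar TL",(140,213),.185),("bar TR",(174,213),.185),("bar BL",(142,347),.185),("bar BR",(172,350),.185),("edge",(330,384),.135)):
    p=px("w7",*F(*q),z);e=p[:2]-b[:2];print(n,p.round(4),"box",round(c*e[0]+s*e[1],4),round(-s*e[0]+c*e[1],4))
```

```text
fader line [0.5448 0.3508 0.163 ] box -0.0478 -0.0475
pointer [0.5836 0.3477 0.139 ] box -0.048 -0.0863
pointer bar [0.5693 0.3488 0.139 ] box -0.048 -0.072
slotF [0.5426 0.3032 0.135 ] box -0.0954 -0.0487
slotR [0.5496 0.4104 0.135 ] box 0.0119 -0.0479
disc L [0.3969 0.3633 0.136 ] box -0.0463 0.1009
disc R [0.4836 0.3524 0.136 ] box -0.0508 0.0136
disc top [0.4465 0.4003 0.136 ] box -0.0058 0.0542
disc bot [0.4342 0.314  0.136 ] box -0.0927 0.0602
bar TL [0.4392 0.3832 0.185 ] box -0.0233 0.0602
bar TR [0.4515 0.3823 0.185 ] box -0.0233 0.0479
bar BL [0.43   0.3337 0.185 ] box -0.0733 0.0658
bar BR [0.4414 0.3317 0.185 ] box -0.0745 0.0543
edge [0.4938 0.2974 0.135 ] box -0.1048 -0.0006
```

The fader line is level with the pointer within about 0.2 mm, at crop (431,275) against (511,270). The knob centre is at (.440,.357) and the bar is already turned about 0.12 rad. I'll go and grip it.

Call:
{"api": "arm_command", "payload": {
  "rows": "-30 15 0 0 0 -3;-60 30 0 0 0 -6;-84.7 47.5 0 0 0 -7;-84.7 47.5 -30 0 0 -7;-84.7 47.5 -60 0 0 -7;-84.7 47.5 -77 0 0 -7;-84.7 47.5 -77 0 0 -7;-84.7 47.5 -77 0 0 -7",
  "jaw": 0.6
}}

```text
t: 39.62
tool_pos: [0.4409, 0.3565, 0.2331]
tool_rot: [2.424, 1.996, 0.005]
contact_force: [1.2, 1.0, 1.2]
opening: 0.0511
```

Call:
{"api": "arm_command", "payload": {
  "rows": "0 0 0 0 0 0;0 0 0 0 0 0;0 0 0 0 0 0;0 0 0 0 0 0;0 0 0 0 0 0",
  "jaw": 0,
  "squeeze": 60
}}

```text
t: 40.25
tool_pos: [0.4399, 0.3572, 0.234]
tool_rot: [-2.424, -1.997, -0.003]
contact_force: [-6.1, 1.8, 3.2]
opening: 0.0138
```

Call:
{"api": "arm_command", "payload": {
  "rows": "0 0 -3 0 0 0;0 0 -6 0 0 0;0 0 -9 0 0 0;0 0 -11 0 0 0;0 0 -11 0 0 0;0 0 -11 0 0 0"
}}

```text
t: 41.0
tool_pos: [0.4399, 0.3573, 0.2251]
tool_rot: [-2.424, -1.997, -0.003]
contact_force: [-6.2, -1.9, 10.4]
opening: 0.0138
```

Call:
{"api": "arm_command", "payload": {
  "rows": "0 0 -2 0 0 0;0 0 -3 0 0 0;0 0 -3 0 0 0"
}}

```text
t: 41.38
tool_pos: [0.4399, 0.3574, 0.225]
tool_rot: [-2.424, -1.997, -0.003]
contact_force: [-8.1, -4.2, 14.2]
opening: 0.0135
```

Bottomed out (14 N, no more travel). I'll turn clockwise while holding it down.

Call:
{"api": "arm_command", "payload": {
  "rows": "0 0 -3 0 0 -6;0 0 -3 0 0 -12;0 0 -3 0 0 -18;0 0 -3 0 0 -24;0 0 -3 0 0 -30;0 0 -3 0 0 -36;0 0 -3 0 0 -42;0 0 -3 0 0 -48;0 0 -3 0 0 -54;0 0 -3 0 0 -60;0 0 -3 0 0 -66;0 0 -3 0 0 -70"
}}

```text
t: 42.88
tool_pos: [0.44, 0.357, 0.225]
tool_rot: [3.13, 0.242, 0.002]
contact_force: [-8.3, -6.2, 15.5]
opening: 0.0138
```

Run:
```python
from h import *
o=monitor.get_obs();R=Ro.from_rotvec(o["tool_rot"]).as_matrix()
print(o["t"],o["tool_pos"],np.degrees(np.arctan2(R[1,1],R[0,1])),o["contact_force"],o["wrist_torque"],o["opening"])
```

```text
42.875 [0.43997085 0.35702267 0.22502501] -81.1681905537444 [-8.25625158 -6.15738183 15.48671143] [-1.22741048  1.5072582   0.0794434 ] 0.013837673887287709
```

Call:
{"api": "arm_command", "payload": {
  "rows": "0 0 3 0 0 0;0 0 6 0 0 0;0 0 9 0 0 0;0 0 9 0 0 0"
}}

```text
t: 43.38
tool_pos: [0.4398, 0.3569, 0.2341]
tool_rot: [3.13, 0.242, 0.002]
contact_force: [-3.2, -1.3, 2.5]
opening: 0.0138
```

Call:
{"api": "arm_command", "payload": {
  "rows": "0 0 0 0 0 0;0 0 0 0 0 0;0 0 0 0 0 0;0 0 0 0 0 0",
  "jaw": 0.6
}}

```text
t: 43.88
tool_pos: [0.4399, 0.3569, 0.2339]
tool_rot: [3.13, 0.242, 0.002]
contact_force: [-0.5, 0.8, -0.2]
opening: 0.0512
```

Call:
{"api": "arm_command", "payload": {
  "rows": "0 0 25 0 0 0;0 0 60 0 0 0;0 0 90 0 0 0;0 -50 90 0 0 0;0 -110 90 0 0 0;0 -170 90 0 0 0;0 -230 90 0 0 0;0 -270 90 0 0 0;0 -270 90 0 0 0;0 -270 90 0 0 0"
}}

```text
t: 45.12
tool_pos: [0.44, 0.0872, 0.324]
tool_rot: [3.131, 0.241, 0.002]
contact_force: [0.1, -0.3, -0.7]
opening: 0.0512
```

Run:
```python
from h import *
im=snap("top","t6");crop("t6",20,215,190,160,4,"t6b");im=snap("scene","s6");crop("s6",330,280,260,200,2,"s6b")
a=cv2.imread("pics/t6b.png");b=cv2.imread("pics/s6b.png")
cv2.imwrite("pics/c8.png",np.hstack([cv2.resize(a,(475,400)),cv2.resize(b,(325,400))]))
```

```text
(no output)
```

View pics/t6b.png

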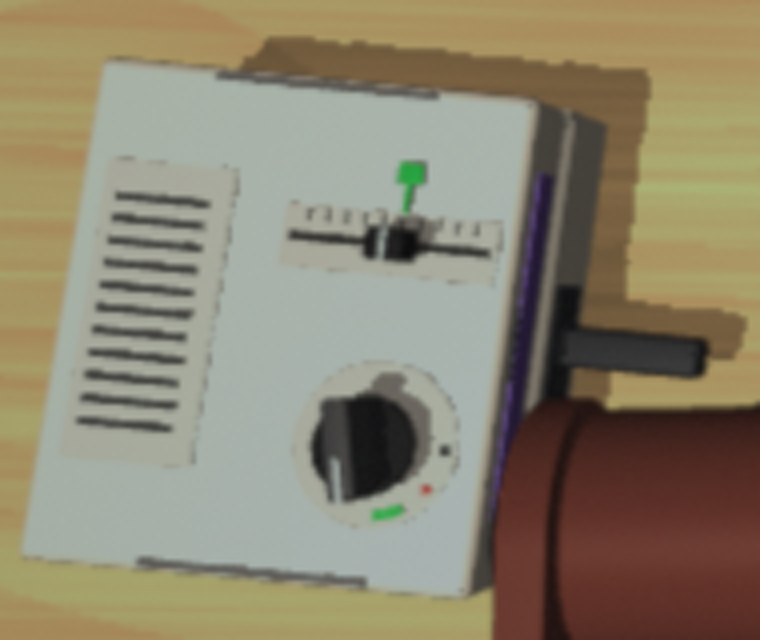

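Run:
```python
from h import *
b=(.501,.402,1.497);c,s=np.cos(b[2]),np.sin(b[2])
F=lambda u,v:(20+u/4,215+v/4)
for n,q,z in(("line",(384,242),.163),("pointer",(411,174),.139),("ptr stem",(407,200),.137),("line0",(433,247),.163),("handle",(706,356),.064),("barA",(336,400),.185),("barB",(343,500),.185)):
    p=px("t6",*F(*q),z);e=p[:2]-b[:2];print(n,p.round(4),"box",round(c*e[0]+s*e[1],4),round(-s*e[0]+c*e[1],4))
```

```text
line [0.5445 0.3461 0.163 ] box -0.0525 -0.0475
pointer [0.5824 0.344  0.139 ] box -0.0518 -0.0854
ptr stem [0.5684 0.346  0.137 ] box -0.0509 -0.0714
line0 [0.5424 0.3205 0.163 ] box -0.0783 -0.0473
handle [0.4867 0.1981 0.064 ] box -0.2044 -0.0008
barA [0.4633 0.3556 0.185 ] box -0.0491 0.0341
barB [0.4137 0.3483 0.185 ] box -0.0599 0.0831
```

View pics/s6b.png

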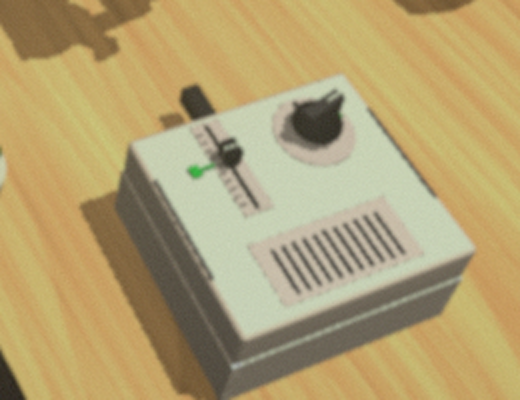

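```bash
python3 -c "
from h import *
print(monitor.get_obs()['t'],workorder.finish_job())"
```

```text
the job is handed in; nothing more can be done
45.225 None
```

The job is done and handed in at 45 s. `finish_job` gives no verdict, so the results below come only from my own checks.

**What I did**
- I pulled the tray out to about 0.22 m.
- I laid the red power bank, dark seal case and pale blue Wi-Fi apart and flat on the tray floor. The earphone case and hair clip were not on the shelf in this run.
- I pushed the tray in to its stop and set the fader to the pointer.
- I pushed the knob in until it bottomed out, turned it clockwise to the green end and let it spring back up. The arm then drew clear of everything.

**Last checks**
- **Tray:** I pushed it until it stopped at about 19 N, and the later pictures show it shut. The things were last seen before it was closed, flat and separate.
- **Fader:** the wrist view puts it about 0.2 mm from the pointer and the top view about 0.7 mm.
- **Knob:** it is turned about 1.35 rad in the top view and 1.34 rad by the tool angle. I judged it sprung up because the arm rose 9 mm with it and the push force fell to about 2.5 N. I did not measure its height separately.
- **Disagreement:** the wrist and top cameras differed by 3–4 mm along the box's length. The fader was set by comparing line and pointer in the same picture, so this did not affect it.
- **Other contact:** a sideways force of about 10 N appeared while releasing the power bank, probably a finger touching the tray's front panel. The power bank was seen lying flat in the tray afterwards.

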